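# Brake lever check on two trolley handles

### The job

Check the hand brake levers of the two trolley handles on the bench: with the outside of the fingers or the fingertips, press the robot's left-hand lever gently in towards its bar until it stops, keep it there for about a second and let it spring out fully, then do the same with the right-hand lever. One lever stops well short of its bar and is fine; the other comes right in onto the grip. Then push the wooden marker block of the stand with the bad lever along its groove all the way to the robot's right-hand end and back off, without lifting anything, pressing on the bars or disturbing the other marker block and the things around.

Things in the scene. Friction and masses are not known exactly. Their poses are not given: they have to be found in the camera images.
- bar_a: level handlebar of test stand A, fixed: steel tube, ribbed black grip 32 mm thick. Origin mid-bar on its axis, 90 mm above the table; y along the bar (robot's left), x square to it (away from the robot, within 0.3 rad), z up. The aluminium lever is on its -x side: push along +x to press it in. Both stands look alike; either may be on the left
- station_a: wooden stand of that bar, fixed. Origin on the table right under the bar's, axes parallel. Plywood base 290 x 250 x 18 mm (x -180 to +110 mm). Uprights 112 mm high, 50 (x) x 18 mm, at y = +-112 mm. On its front a straight groove along y, 32 mm wide, 120 mm long, centred at x = -150, y = 0 mm; floor 18 mm, rails and end walls 26 mm above the table
- press_a (a point): where to press that lever: outer (-x) face, mid-height, 110 mm from its pivot. Blade 10 mm thick, 22 mm high (79 to 101 mm above the table), 140 mm long with a ball end, running to -y from an upright pivot at x -34, y +85 mm of the bar's frame. Lever out: this point is at about (-75, -17, 0) mm there, axes parallel to the bar's; turns with the lever
- lever_a (a joint): that lever's angle, rad: 0 out (blade leans 0.34 rad away from the bar), grows as pressed in. Sprung: resists with 2.5 N at the press point, rising to 4 to 6 N at its hard stop. A well-set lever stops at 0.18 (ball about 30 mm clear of the grip), a bad one at 0.42 (blade practically on the grip); pressing shows which is which. Springs back out when let go
- marker_a_center (a point): centre of that stand's loose wooden marker block, 26 (x) x 44 (y) x 34 (z) mm, about 60 g, standing in the groove (18 to 52 mm above the table). Axes parallel to the bar's. Starts near the groove's left (+y) end, at y = +26 to +36 mm of the bar's frame; against the right end wall its centre is at y = -38 mm. Slides with under 1 N
- tin_a: bystander: open steel tin 48 mm across, 35 mm high, on that stand's base board beyond the bar; origin under its centre
- bar_b: level handlebar of test stand B, fixed: steel tube, ribbed black grip 32 mm thick. Origin mid-bar on its axis, 90 mm above the table; y along the bar (robot's left), x square to it (away from the robot, within 0.3 rad), z up. The aluminium lever is on its -x side: push along +x to press it in. Both stands look alike; either may be on the left
- station_b: wooden stand of that bar, fixed. Origin on the table right under the bar's, axes parallel. Plywood base 290 x 250 x 18 mm (x -180 to +110 mm). Uprights 112 mm high, 50 (x) x 18 mm, at y = +-112 mm. On its front a straight groove along y, 32 mm wide, 120 mm long, centred at x = -150, y = 0 mm; floor 18 mm, rails and end walls 26 mm above the table
- press_b (a point): where to press that lever: outer (-x) face, mid-height, 110 mm from its pivot. Blade 10 mm thick, 22 mm high (79 to 101 mm above the table), 140 mm long with a ball end, running to -y from an upright pivot at x -34, y +85 mm of the bar's frame. Lever out: this point is at about (-75, -17, 0) mm there, axes parallel to the bar's; turns with the lever
- lever_b (a joint): that lever's angle, rad: 0 out (blade leans 0.34 rad away from the bar), grows as pressed in. Sprung: resists with 2.5 N at the press point, rising to 4 to 6 N at its hard stop. A well-set lever stops at 0.18 (ball about 30 mm clear of the grip), a bad one at 0.42 (blade practically on the grip); pressing shows which is which. Springs back out when let go
- marker_b_center (a point): centre of that stand's loose wooden marker block, 26 (x) x 44 (y) x 34 (z) mm, about 60 g, standing in the groove (18 to 52 mm above the table). Axes parallel to the bar's. Starts near the groove's left (+y) end, at y = +26 to +36 mm of the bar's frame; against the right end wall its centre is at y = -38 mm. Slides with under 1 N
- tin_b: bystander: open steel tin 48 mm across, 35 mm high, on that stand's base board beyond the bar; origin under its centre
- screwdriver_grip (a point): bystander: screwdriver 200 mm long lying far left; this is its handle
- offcut: bystander: wood offcut 70 x 45 x 22 mm lying between the stands on the robot's side; origin under its centre
- glue: bystander: white glue bottle 56 mm across, 160 mm high, far left; origin under its centre
- jar: bystander: glass jar 70 mm across, 90 mm high, far right; origin under its centre
- drilled_log: bystander: upright log piece 64 mm across, 110 mm high, with drilled holes, far right; origin under its centre
Mind the look-alikes: they are no part of the job. Leave any green or turquoise look-alike of the part that bears marker_b_center alone.

How it is judged:
On the way, in this order (a step that is already met when the one before it is completed fails the run):
1. the left-hand lever is pressed in to its stop with the fingers (((world y of bar_a above 0 m and value of joint lever_a above 0.165 rad and contact force between the fingers and lever_a above 0.8 N) or (world y of bar_a below 0 m and value of joint lever_b above 0.4 rad and contact force between the fingers and lever_b above 0.8 N))), for 0.4 s.
2. it is let go and both levers are out (value of joint each of lever_a, lever_b below 0.03 rad), for 0.1 s.
3. the right-hand lever is pressed in to its stop with the fingers (((world y of bar_a below 0 m and value of joint lever_a above 0.165 rad and contact force between the fingers and lever_a above 0.8 N) or (world y of bar_a above 0 m and value of joint lever_b above 0.4 rad and contact force between the fingers and lever_b above 0.8 N))), for 0.4 s.
4. it is let go and both levers are out (all of step 2), for 0.1 s.
5. the marker block of the stand whose lever reaches the grip is pushed to the right-hand end of its groove (y of marker_b_center in the frame of bar_b below -0.028 m and x of marker_b_center in the frame of bar_b between -0.16 and -0.14 m), for 0.1 s.
At the end, for the whole second after the job is handed in: Both levers are out (below 0.03 rad); the marker block of the stand whose lever came in onto the grip stands upright in its groove at the right-hand end (centre within 10 mm of the end position); the other block is within 12 mm of where it began; both are at rest (all of step 4 and all of step 5 and height (world z) of each of marker_a_center, marker_b_center below 0.041 m and distance of marker_a_center from where it was at the start of the episode below 0.012 m and linear speed of each of marker_a, marker_b below 0.01 m/s and angle between each of marker_a_center, marker_b_center's own z axis and vertical below 0.1 rad); the robot touches nothing.
It fails at once if a lever is forced (more than 35 N on it) (contact force between the fingers and lever_a above 35 N or contact force between the fingers and lever_b above 35 N).
It fails at once if the fingers press on a handlebar (or squeeze lever and bar together) (contact force between the fingers and bar_a above 3 N or contact force between the fingers and bar_b above 3 N).
It fails at once if a marker block is lifted (height (world z) of any of marker_a_center, marker_b_center above 0.047 m).
It fails at once if the other stand's marker block is pushed along (distance of marker_a_center from where it was at the start of the episode above 0.02 m).
It fails at once if a bystander is knocked or carried away (distance of any of tin_a, tin_b, screwdriver_grip, offcut, glue, jar, drilled_log from where it was at the start of the episode above 0.03 m).
It also fails if it takes over 66 s, if anything falls off the work surface, if the arm or the gripper's body presses on something with over 40 N, if the wrist force passes 120 N, or if a joint passes its speed limit or range.

### The arm

A 6-joint arm with a two-finger parallel gripper is mounted at the origin on the work surface. World frame = base frame: x ahead of the robot, y to its left, z up, the work surface at z = 0. Lengths are in m, angles in rad, forces in N, time in s.
With the tool pointing down it reaches from about 0.3 to 0.775 m from the base axis. Payload 14.6 kg.
Tool frame: the origin (TCP) lies between the finger pads; the fingertips stand 22 mm ahead of it and the grasp point (between the pads) lies 3 mm ahead of it (ctrl.tip_reach is the distance from the TCP to the fingertips, in m); z points along the fingers, y is the direction in which the jaws open and shut (so a half turn about z gives the same grasp; the last joint's range is limited). The gripper opens to 94 mm and grips with 3 to 60 N. Pads are 16 mm wide; open, the fingers measure 119 mm over their backs; the gripper's body (75 mm by 177 mm) begins 78 mm behind the grasp point.
Start: joints at [1.191, 0.3, 1.521, -0, 1.321, -0.067], TCP at [0.169, 0.523, 0.227] pointing down, gripper open.
Joint ranges: [-3.03, 3.03], [-0.79, 2.21], [0.23, 2.52], [-1.04, 4.18], [0, 3.07], [-2.55, 2.55]. Speed limits (rad/s): [2.22, 2.22, 2.57, 3.14, 3.14, 3.14].

### API

Orientations are given as [roll, pitch, yaw] about the fixed x, y, z axes, in that order (R = Rz(yaw) Ry(pitch) Rx(roll)).
In Python, from station import ctrl gives the robot as it stands. The module is installed in compiled form; this text tells all that it offers.
- The arm moves only by the shell command python3 -m creep 'ROWS' [OPENING] [FORCE]. ROWS is a JSON object of lists of equal length, an entry for each row: "xyz": the shift along the tool's x, y, z in mm, a list of three; "spin": the turn about the tool's z in rad. In form: {"xyz": [[tx, ty, tz], ...], "spin": [spin, ...]}. A call has 1 to 5 rows; each row shifts and turns the commanded pose from where the row before left it, along the tool's axes as they then stand; what a row does not reach is not made up. A row lasts 1/8 s, in which the tool goes at most 62.5 mm and 10.7 degrees, less where a joint would pass 70% of its speed; a pose out of reach is approached as far as the arm can. A call with a gripper value outside its range is refused whole. OPENING is the finger opening in mm, from 0 to 94, set as the call begins (- or left out, the last holds). The fingers move at their own pace and stop on an object; FORCE is the grip in N (left out, the last holds). Time passes only in rows, so rows that do not move let the fingers close. It gives the time, the measured TCP pose, the force and the opening at its end, in the units of the state.
- ctrl.get_obs(): the state, without advancing time (a new reading comes with each control period).
- ctrl.camera(name): name is "side" or "top"; returns the picture (400x640x3 uint8, red, green, blue); there is no depth.
- ctrl.camera_model(name): a dict with "fx", "fy", "cx", "cy" (pixels), "R" (3x3) and "t" (3): a world point X has camera coordinates R X + t. Camera axes: x right, y down, z forward; pixel columns grow to the right and rows downward; lengths in m; the calibration is good to about 2 mm. A picture is of the moment at which its call begins. camera_model takes no time and is no camera call.
- ctrl.hand_in(): hands the job in, once; it reports no verdict.
The state is a dict: "time_s": time; "qpos": joint angles; "joint_vel": joint speeds; "tau": joint torques, N m; "ee_pos": TCP position; "eef_rot": TCP orientation; "force": force on the tool from outside, world axes, zero at the start; "moment": the same for the moment, N m; "grip_width": finger opening in m.
Only numpy, scipy, OpenCV 4.12 (cv2) and the standard library are available. Lean on these libraries where they do the work, as an engineer would, in place of code of your own. Each camera call takes 0.05 s, during which the arm holds its last target.

## Working session

There is one attempt and no reset: what is moved stays moved. The work goes in short steps, Python scripts to look and compute and a shell command to move; the robot and the scene stay as the last step left them, time stands still between calls to the robot, and variables do not carry over. Pictures are saved under pics/ and viewed, and the job is handed in when it is done.

```bash
mkdir -p pics; ls
python3 - <<'E'
from station import ctrl
import cv2
o=ctrl.get_obs()
print({k:(v if not hasattr(v,'round') else v) for k,v in o.items()})
for n in ("side","top"):
    im=ctrl.camera(n); cv2.imwrite(f"pics/{n}0.png",im[:,:,::-1])
    print(n,ctrl.camera_model(n))
E
```

```text
pics
{'time_s': 0.0, 'qpos': array([ 1.19144066e+00,  3.00442189e-01,  1.52157849e+00, -5.12351665e-06,
        1.32068520e+00, -6.65902837e-02]), 'joint_vel': array([-0.00050431, -0.00175118, -0.00164816, -0.00111229,  0.00022898,
        0.00056432]), 'tau': array([ 8.40346420e-04, -5.31808162e+01, -3.52745998e+01,  7.09294947e-02,
        2.43276829e-02, -9.43255100e-05]), 'ee_pos': array([0.16914238, 0.52310068, 0.22690327]), 'eef_rot': array([-3.14048156e+00, -6.91237601e-05,  2.82882850e+00]), 'force': array([-0.50721968, -0.21122339,  0.05213865]), 'moment': array([ 0.02593418, -0.07147796,  0.00768848]), 'grip_width': 0.09371291174379706}
side {'fx': 433.05416583686116, 'fy': 433.05416583686116, 'cx': 314.3551394325237, 'cy': 201.30664383185274, 'R': array([[ 0.33890336, -0.9406413 ,  0.01839704],
       [-0.56531834, -0.21923099, -0.79520623],
       [ 0.75203702,  0.25909788, -0.6060599 ]]), 't': array([-0.15969715,  0.33111796,  1.23356958])}
top {'fx': 447.3802238366793, 'fy': 447.3802238366793, 'cx': 322.58246598911387, 'cy': 201.89126901492807, 'R': array([[-0.00732561, -0.99995656, -0.0057628 ],
       [-0.98282041,  0.00826266, -0.18437944],
       [ 0.18441905,  0.0043131 , -0.98283824]]), 't': array([0.01017561, 0.48140087, 1.29071439])}
```

View pics/top0.png

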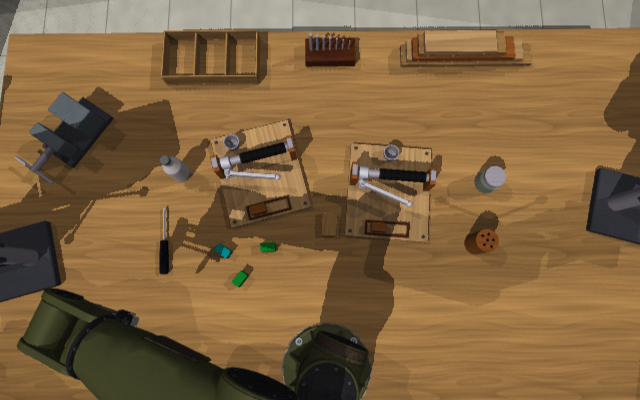

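View pics/side0.png

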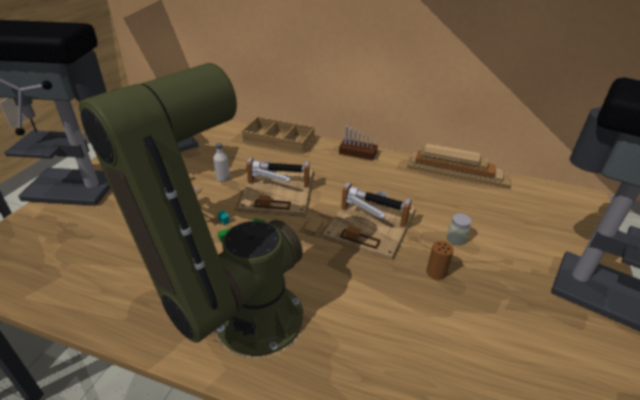

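The top view shows the left stand around (260,175) and the right stand around (392,190), both with their levers out. Next I enlarge the crops.

Run:
```python
import cv2
im=cv2.imread("pics/top0.png")
cv2.imwrite("pics/L0.png",cv2.resize(im[115:235,200:320],None,fx=5,fy=5,interpolation=cv2.INTER_CUBIC))
cv2.imwrite("pics/R0.png",cv2.resize(im[130:250,335:455],None,fx=5,fy=5,interpolation=cv2.INTER_CUBIC))
```

```text
(no output)
```

View pics/L0.png

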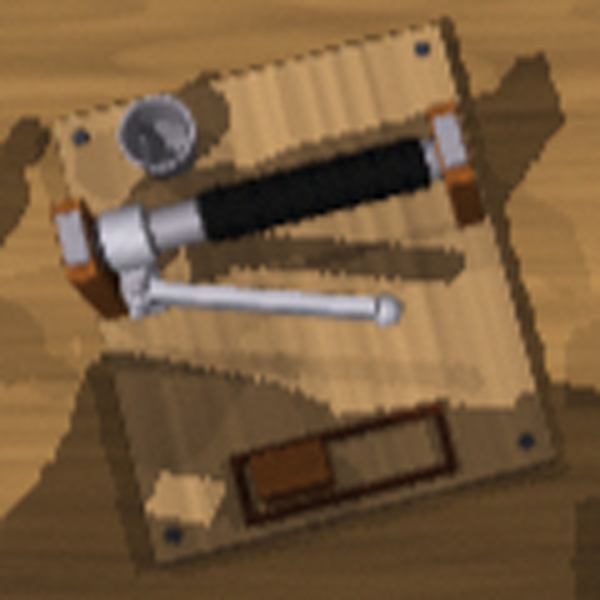

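View pics/R0.png

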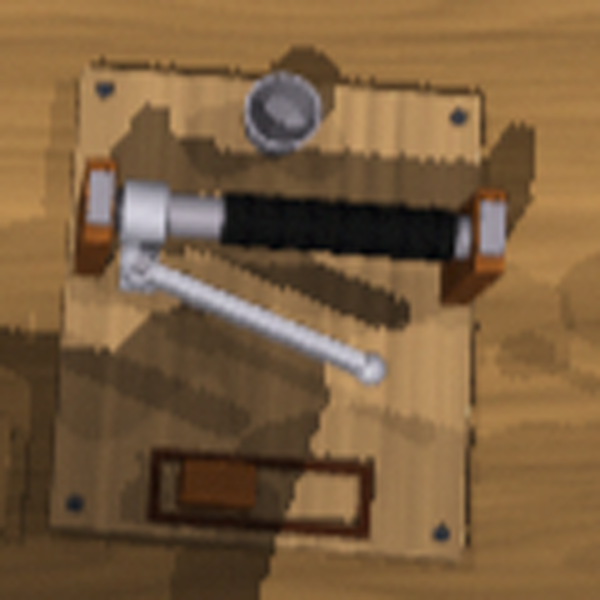

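```bash
cat > h.py <<'E'
import numpy as np
from station import ctrl
from scipy.optimize import least_squares
def proj(P,n="top"):
    m=ctrl.camera_model(n);c=np.atleast_2d(P)@m["R"].T+m["t"]
    return np.c_[m["fx"]*c[:,0]/c[:,2]+m["cx"],m["fy"]*c[:,1]/c[:,2]+m["cy"]]
def back(u,v,z,n="top"):
    m=ctrl.camera_model(n);d=m["R"].T@np.array([(u-m["cx"])/m["fx"],(v-m["cy"])/m["fy"],1]);o=-m["R"].T@m["t"]
    return o+d*(z-o[2])/d[2]
def w(p,L):
    L=np.atleast_2d(np.array(L,float));c,s=np.cos(p[2]),np.sin(p[2])
    return np.c_[p[0]+c*L[:,0]-s*L[:,1],p[1]+s*L[:,0]+c*L[:,1],L[:,2]]
E
cat > fit.py <<'E'
from h import *
base=[[.11,.125,.018],[.11,-.125,.018],[-.18,-.125,.018],[-.18,.125,.018],[-.15,0,.026]]
px={'L':((200,115),[(55,122),(447,20),(553,460),(150,565),(344,463)],(290,468)),'R':((335,130),[(90,65),(482,93),(465,555),(52,530),(262,493)],(217,483))}
for k,(o,c,mk) in px.items():
    uv=(np.array(c)+.5)/5-.5+np.array(o)
    r=least_squares(lambda p:(proj(w(p,base))-uv).ravel(),[.5,0,0])
    p=r.x;print(k,p.round(4),(r.fun.reshape(-1,2)).round(1).tolist())
    print('press',w(p,[[-.075,-.017,.09]]).round(4),'groove',w(p,[[-.15,y,.035] for y in(.031,-.038)]).round(4))
    m=back(*((np.array(mk)+.5)/5-.5+np.array(o)),.052); d=m[:2]-p[:2];c_,s_=np.cos(p[2]),np.sin(p[2])
    print('marker local',(c_*d[0]+s_*d[1]).round(4),(-s_*d[0]+c_*d[1]).round(4))
    P=w(p,[[-.034,.085,.09],[-.034-.14*np.sin(.34),.085-.14*np.cos(.34),.09],[0,.112,.112],[0,-.112,.112]])
    print('crop px check',((proj(P)-np.array(o)+.5)*5-.5).round(0).tolist())
E
python3 fit.py
```

```text
L [0.6157 0.2078 0.244 ] [[0.1, -0.7], [-0.8, 0.7], [0.4, 0.3], [0.7, -0.3], [-0.4, -0.0]]
press [[0.547  0.1732 0.09  ]] groove [[0.4626 0.2017 0.035 ]
 [0.4793 0.1347 0.035 ]]
marker local -0.1506 0.0285
crop px check [[142.0, 290.0], [380.0, 311.0], [75.0, 237.0], [453.0, 144.0]]
R [ 0.5538 -0.1996 -0.0861] [[-1.3, -0.0], [0.5, 0.3], [0.6, 0.8], [-0.2, -0.7], [0.3, -0.4]]
press [[ 0.4776 -0.2101  0.09  ]] groove [[ 0.407  -0.1558  0.035 ]
 [ 0.4011 -0.2246  0.035 ]]
marker local -0.1509 0.0309
crop px check [[143.0, 268.0], [367.0, 364.0], [103.0, 198.0], [494.0, 228.0]]
```

```bash
python3 -m creep '{"xyz":[[0,0,0],[0,0,0],[0,0,0]],"spin":[0.17,0.17,0.17]}' 0 10; python3 -m creep '{"xyz":[[0,0,0],[0,0,0],[0,0,0],[0,0,0]],"spin":[0.17,0.17,0.164,0]}'
cat > to.py <<'E'
import sys
from h import *
from scipy.spatial.transform import Rotation as Ro
ST={'L':[.6157,.2078,.2440],'R':[.5538,-.1996,-.0861]}
p=ST[sys.argv[1]]; o=ctrl.get_obs(); pos=np.array(o["ee_pos"]); R=Ro.from_euler('xyz',o["eef_rot"]).as_matrix()
d=pos[:2]-p[:2];c,s=np.cos(p[2]),np.sin(p[2])
print('t',round(o["time_s"],2),'local mm',(1e3*(c*d[0]+s*d[1])).round(1),(1e3*(-s*d[0]+c*d[1])).round(1),'z',round(1e3*pos[2],1),'spin needed',round(o["eef_rot"][2]-(p[2]+np.pi/2),3))
F=o["force"];print('F local',np.round([c*F[0]+s*F[1],-s*F[0]+c*F[1],F[2]],2),'grip',o["grip_width"])
if len(sys.argv)>2:
    t=w(p,[[float(a)/1e3 for a in sys.argv[2:5]]])[0]; print('tool delta mm',(1e3*R.T@(t-pos)).round(1))
E
python3 to.py L -120 -17 227
```

```text
time_s: 0.48
ee_pos: [0.1692, 0.5232, 0.2271]
eef_rot: [-3.141, 0.0, 2.313]
force: [0.0, 0.7, 0.3]
grip_width: 0.0673
time_s: 0.98
ee_pos: [0.1692, 0.5232, 0.2272]
eef_rot: [-3.141, 0.0, 1.816]
force: [-0.7, 0.8, 0.4]
grip_width: 0.0276
t 0.97 local mm -357.1 413.9 z 227.2 spin needed 0.001
F local [-0.46  0.92  0.37] grip 0.02762586230005012
tool delta mm [-4.312e+02  2.366e+02  3.000e-01]
```

```bash
python3 -m creep '{"xyz":[[-43,23.6,0],[-43,23.6,0],[-43,23.6,0],[-43,23.6,0],[-43,23.6,0]],"spin":[0,0,0,0,0]}'; python3 -m creep '{"xyz":[[-43,23.6,0],[-43,23.6,0],[-43,23.6,0],[-43,23.6,0],[-43,23.6,0]],"spin":[0,0,0,0,0]}';python3 -m creep '{"xyz":[[0,0,0],[0,0,0]],"spin":[0,0]}'; python3 to.py L -120 -17 98
```

```text
time_s: 1.6
ee_pos: [0.3365, 0.3419, 0.2275]
eef_rot: [3.142, -0.0, 1.82]
force: [1.0, 0.2, -0.4]
grip_width: 0.0002
time_s: 2.22
ee_pos: [0.503, 0.1617, 0.2274]
eef_rot: [-3.142, -0.0, 1.819]
force: [0.4, 0.5, -0.1]
grip_width: 0.0004
time_s: 2.48
ee_pos: [0.5018, 0.1633, 0.2272]
eef_rot: [-3.141, -0.0, 1.817]
force: [0.3, 0.4, -0.6]
grip_width: 0.001
t 2.48 local mm -121.3 -15.6 z 227.2 spin needed 0.002
F local [ 0.36  0.3  -0.61] grip 0.0009630088060926472
tool delta mm [ -1.4   1.4 129.2]
```

```bash
python3 -m creep '{"xyz":[[-0.5,0,32],[-0.5,0,32],[-0.5,0,32],[0,0,32],[0,0,0]],"spin":[0,0,0,0,0]}'; python3 to.py L -100 -17 98
python3 - <<'E'
from station import ctrl
import cv2
for n,(x,y) in (("top",(200,100)),("side",(220,130))):
    im=ctrl.camera(n)[y:y+130,x:x+160,::-1]; cv2.imwrite(f"pics/a_{n}.png",cv2.resize(im,None,fx=4,fy=4,interpolation=cv2.INTER_CUBIC))
E
```

```text
time_s: 3.1
ee_pos: [0.5009, 0.1623, 0.098]
eef_rot: [-3.138, -0.0, 1.818]
force: [-0.4, -0.3, 0.2]
grip_width: 0.0001
t 3.1 local mm -122.4 -16.4 z 98.0 spin needed 0.003
F local [-0.46 -0.18  0.22] grip 0.0001475813944722187
tool delta mm [-0.7 22.4 -0.1]
```

View pics/a_top.png

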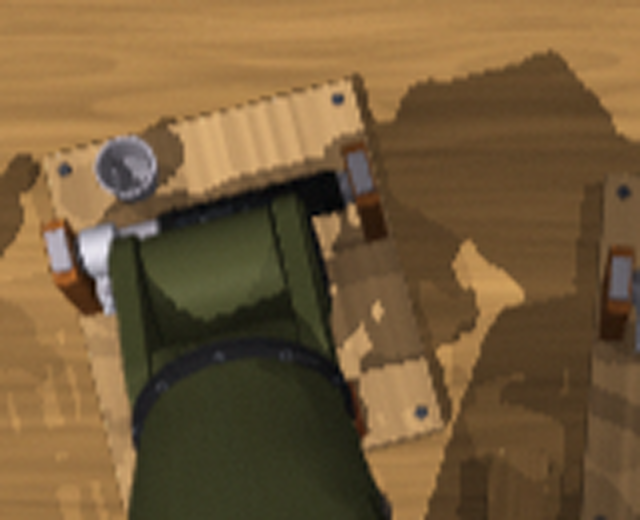

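View pics/a_side.png

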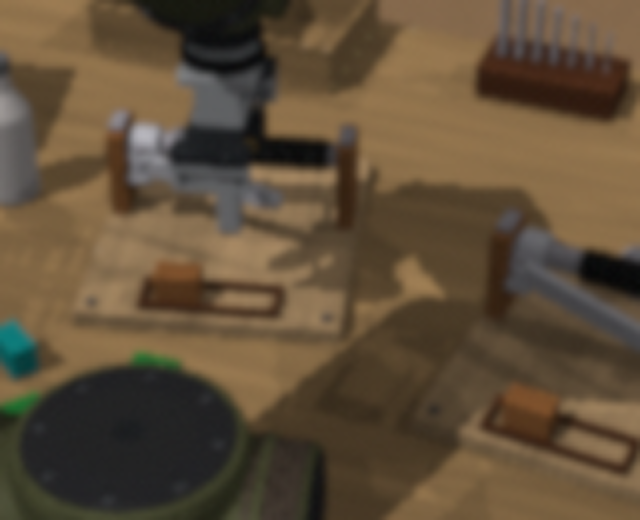

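The side view shows the closed fingers (tip at crop 230,225) just in front of the left lever, whose ball is at (268,195). Both marker blocks are at the left ends of their grooves. Pressing now in small steps.

```bash
python3 -m creep '{"xyz":[[0,10,0],[0,10,0],[0,5,0],[0,5,0],[0,0,0]],"spin":[0,0,0,0,0]}'; python3 to.py L; python3 -m creep '{"xyz":[[0,4,0],[0,4,0],[0,0,0]],"spin":[0,0,0]}'; python3 to.py L;  python3 -m creep '{"xyz":[[0,4,0],[0,0,0]],"spin":[0,0]}'; python3 to.py L
```

```text
time_s: 3.82
ee_pos: [0.5316, 0.1689, 0.0993]
eef_rot: [-3.141, -0.0, 1.815]
force: [-2.4, 0.8, 1.6]
grip_width: 0.0006
t 3.83 local mm -91.0 -17.5 z 99.3 spin needed -0.0
F local [-2.09  1.38  1.61] grip 0.0005589394201786373
time_s: 4.2
ee_pos: [0.5394, 0.1707, 0.0993]
eef_rot: [-3.141, 0.0, 1.815]
force: [-2.4, -2.9, -0.1]
grip_width: 0.0007
t 4.2 local mm -83.0 -17.5 z 99.3 spin needed -0.0
F local [-3.02 -2.22 -0.15] grip 0.0007406388263895127
time_s: 4.45
ee_pos: [0.5433, 0.1717, 0.0993]
eef_rot: [-3.141, 0.0, 1.815]
force: [-3.3, -1.9, -0.9]
grip_width: 0.0007
t 4.45 local mm -78.9 -17.5 z 99.3 spin needed -0.0
F local [-3.67 -1.01 -0.87] grip 0.0006744961693998532
```

```bash
python3 -m creep '{"xyz":[[0,3,0],[0,2,0],[0,0,0]],"spin":[0,0,0]}'; python3 to.py L; python3 -m creep '{"xyz":[[0,2,0],[0,0,0]],"spin":[0,0]}'; python3 to.py L;  python3 -m creep '{"xyz":[[0,2,0],[0,0,0]],"spin":[0,0]}'; python3 to.py L
```

```text
time_s: 4.82
ee_pos: [0.5482, 0.173, 0.0994]
eef_rot: [-3.142, 0.0, 1.815]
force: [-3.1, -2.8, 0.4]
grip_width: 0.0004
t 4.83 local mm -73.9 -17.5 z 99.4 spin needed 0.0
F local [-3.65 -1.96  0.4 ] grip 0.00041852391352332596
time_s: 5.08
ee_pos: [0.5501, 0.1734, 0.0994]
eef_rot: [-3.142, 0.0, 1.815]
force: [-2.9, -2.8, 0.4]
grip_width: 0.0001
t 5.08 local mm -71.9 -17.5 z 99.4 spin needed -0.0
F local [-3.53 -2.03  0.43] grip 0.00012675688477933455
time_s: 5.32
ee_pos: [0.5521, 0.1739, 0.0994]
eef_rot: [3.142, 0.0, 1.815]
force: [-1.8, -2.8, -1.0]
grip_width: 0.0002
t 5.33 local mm -69.9 -17.5 z 99.4 spin needed -0.0
F local [-2.38 -2.29 -1.05] grip 0.0001687631631302457
```

```bash
for i in 1; do :; done; python3 -m creep '{"xyz":[[0,1,0],[0,0,0]],"spin":[0,0]}'; python3 to.py L; python3 -m creep '{"xyz":[[0,1,0],[0,0,0]],"spin":[0,0]}'; python3 to.py L;  python3 -m creep '{"xyz":[[0,1,0],[0,0,0]],"spin":[0,0]}'; python3 to.py L
```

```text
time_s: 5.58
ee_pos: [0.553, 0.1741, 0.0994]
eef_rot: [-3.142, 0.0, 1.815]
force: [-3.3, -2.4, -0.3]
grip_width: 0.0008
t 5.58 local mm -69.0 -17.5 z 99.4 spin needed -0.0
F local [-3.8  -1.54 -0.27] grip 0.0008044775322741129
time_s: 5.82
ee_pos: [0.5539, 0.1744, 0.0994]
eef_rot: [-3.142, 0.0, 1.815]
force: [-4.1, -4.9, -0.9]
grip_width: 0.0006
t 5.83 local mm -68.0 -17.5 z 99.4 spin needed 0.0
F local [-5.15 -3.78 -0.86] grip 0.0005837896037530463
time_s: 6.08
ee_pos: [0.5549, 0.1746, 0.0994]
eef_rot: [-3.141, 0.0, 1.815]
force: [-3.2, -3.4, -0.6]
grip_width: 0.0006
t 6.08 local mm -67.1 -17.5 z 99.4 spin needed -0.0
F local [-3.93 -2.52 -0.57] grip 0.0006489675576128132
```

```bash
python3 -m creep '{"xyz":[[0,1,0],[0,0,0]],"spin":[0,0]}'; python3 to.py L; python3 -m creep '{"xyz":[[0,1,0],[0,0,0]],"spin":[0,0]}'; python3 to.py L;  python3 -m creep '{"xyz":[[0,1,0],[0,0,0]],"spin":[0,0]}'; python3 to.py L
```

```text
time_s: 6.32
ee_pos: [0.5559, 0.1748, 0.0994]
eef_rot: [-3.142, 0.0, 1.815]
force: [-3.8, -3.5, -1.2]
grip_width: 0.0007
t 6.33 local mm -66.0 -17.6 z 99.4 spin needed -0.0
F local [-4.52 -2.5  -1.24] grip 0.0007276303128662
time_s: 6.58
ee_pos: [0.5568, 0.1751, 0.0994]
eef_rot: [-3.141, 0.0, 1.815]
force: [-3.3, -4.7, -0.1]
grip_width: 0.0004
t 6.58 local mm -65.1 -17.5 z 99.4 spin needed -0.0
F local [-4.37 -3.71 -0.09] grip 0.0003964251652704898
time_s: 6.82
ee_pos: [0.5578, 0.1753, 0.0994]
eef_rot: [-3.141, 0.0, 1.815]
force: [-3.9, -4.5, -0.6]
grip_width: 0.0006
t 6.83 local mm -64.1 -17.5 z 99.4 spin needed -0.0
F local [-4.87 -3.4  -0.65] grip 0.000594290786533662
```

```bash
python3 -m creep '{"xyz":[[0,1,0],[0,1,0],[0,0,0]],"spin":[0,0,0]}'; python3 to.py L; python3 -m creep '{"xyz":[[0,1,0],[0,1,0],[0,0,0]],"spin":[0,0,0]}'; python3 to.py L;  python3 -m creep '{"xyz":[[0,1,0],[0,1,0],[0,0,0]],"spin":[0,0,0]}'; python3 to.py L;python3 - <<'E'
from station import ctrl
import cv2
for n,(x,y) in (("side",(220,130)),):
    im=ctrl.camera(n)[y:y+65,x:x+100,::-1]; cv2.imwrite(f"pics/b_{n}.png",cv2.resize(im,None,fx=7,fy=7,interpolation=cv2.INTER_CUBIC))
E
```

```text
time_s: 7.2
ee_pos: [0.5597, 0.1758, 0.0994]
eef_rot: [-3.141, 0.0, 1.815]
force: [-3.5, -4.4, -0.7]
grip_width: 0.0004
t 7.2 local mm -62.1 -17.6 z 99.4 spin needed -0.0
F local [-4.42 -3.46 -0.66] grip 0.0004230908998732349
time_s: 7.58
ee_pos: [0.5616, 0.1762, 0.0994]
eef_rot: [-3.141, 0.0, 1.815]
force: [-3.9, -3.8, 0.3]
grip_width: 0.0007
t 7.58 local mm -60.1 -17.6 z 99.4 spin needed -0.0
F local [-4.73 -2.71  0.28] grip 0.0007204429755680536
time_s: 7.95
ee_pos: [0.5636, 0.1766, 0.0994]
eef_rot: [-3.141, 0.0, 1.815]
force: [-4.8, -4.8, -0.6]
grip_width: 0.0002
t 7.95 local mm -58.1 -17.7 z 99.4 spin needed -0.0
F local [-5.85 -3.52 -0.56] grip 0.00023614501325667966
```

View pics/b_side.png

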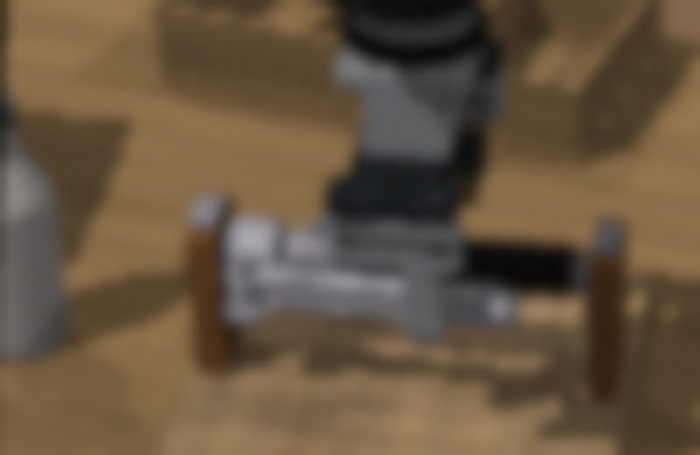

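The lever follows the fingers well past the "good" stop: its ball is at crop (497,308), close to the grip. So the left lever is the bad one. I carry on to its stop.

```bash
python3 -m creep '{"xyz":[[0,2,0],[0,2,0],[0,2,0],[0,0,0]],"spin":[0,0,0,0]}'; python3 to.py L; python3 -m creep '{"xyz":[[0,2,0],[0,2,0],[0,0,0]],"spin":[0,0,0]}'; python3 to.py L;  python3 -m creep '{"xyz":[[0,1,0],[0,0,0]],"spin":[0,0]}'; python3 to.py L;  python3 -m creep '{"xyz":[[0,1,0],[0,0,0]],"spin":[0,0]}'; python3 to.py L
```

```text
time_s: 8.5
ee_pos: [0.5694, 0.178, 0.0994]
eef_rot: [-3.141, 0.0, 1.815]
force: [-4.1, -5.6, -0.1]
grip_width: 0.0005
t 8.5 local mm -52.2 -17.8 z 99.4 spin needed -0.0
F local [-5.32 -4.42 -0.13] grip 0.00048072951754370483
time_s: 8.88
ee_pos: [0.5732, 0.1789, 0.0994]
eef_rot: [-3.141, 0.001, 1.815]
force: [-5.1, -6.3, 1.2]
grip_width: 0.0004
t 8.88 local mm -48.2 -17.8 z 99.4 spin needed -0.0
F local [-6.49 -4.87  1.18] grip 0.0004495296828859224
time_s: 9.12
ee_pos: [0.5742, 0.1791, 0.0994]
eef_rot: [-3.141, 0.001, 1.815]
force: [-5.1, -5.9, 1.4]
grip_width: 0.0003
t 9.12 local mm -47.3 -17.8 z 99.4 spin needed 0.0
F local [-6.37 -4.46  1.41] grip 0.0002919919661023688
time_s: 9.38
ee_pos: [0.5751, 0.1793, 0.0994]
eef_rot: [-3.141, 0.0, 1.815]
force: [-4.7, -5.9, 0.7]
grip_width: 0.0004
t 9.38 local mm -46.3 -17.8 z 99.4 spin needed -0.0
F local [-5.94 -4.61  0.72] grip 0.00040578038652548014
```

```bash
python3 -m creep '{"xyz":[[0,1,0],[0,0,0]],"spin":[0,0]}'; python3 to.py L; python3 -m creep '{"xyz":[[0,1,0],[0,0,0]],"spin":[0,0]}'; python3 to.py L;  python3 -m creep '{"xyz":[[0,0.6,0],[0,0,0]],"spin":[0,0]}'; python3 to.py L;  python3 -m creep '{"xyz":[[0,0.6,0],[0,0,0]],"spin":[0,0]}'; python3 to.py L
```

```text
time_s: 9.62
ee_pos: [0.5761, 0.1796, 0.0994]
eef_rot: [-3.141, 0.0, 1.815]
force: [-5.0, -5.9, 0.0]
grip_width: 0.0005
t 9.62 local mm -45.2 -17.8 z 99.4 spin needed -0.0
F local [-6.25 -4.54  0.01] grip 0.0004772850480303207
time_s: 9.88
ee_pos: [0.577, 0.1799, 0.0994]
eef_rot: [-3.141, 0.0, 1.815]
force: [-5.7, -5.8, 0.5]
grip_width: 0.0007
t 9.88 local mm -44.3 -17.8 z 99.4 spin needed 0.0
F local [-6.91 -4.27  0.53] grip 0.0006646459404198943
time_s: 10.12
ee_pos: [0.5774, 0.18, 0.0994]
eef_rot: [-3.14, 0.0, 1.815]
force: [-7.5, -6.6, 1.4]
grip_width: 0.0004
t 10.12 local mm -43.9 -17.8 z 99.4 spin needed -0.0
F local [-8.87 -4.55  1.43] grip 0.00036386888718047497
time_s: 10.38
ee_pos: [0.5776, 0.18, 0.0993]
eef_rot: [-3.139, 0.001, 1.815]
force: [-9.8, -7.3, 4.0]
grip_width: 0.0006
t 10.38 local mm -43.6 -17.8 z 99.3 spin needed 0.0
F local [-11.29  -4.71   3.99] grip 0.0006114397778893008
```

The force jumps to 11 N at −43.6 mm, which matches the predicted bad-lever stop (−43). Hold for about a second, with one picture.

```bash
python3 -m creep '{"xyz":[[0,0.4,0],[0,0,0],[0,0,0],[0,0,0],[0,0,0]],"spin":[0,0,0,0,0]}'; python3 -m creep '{"xyz":[[0,0,0],[0,0,0],[0,0,0]],"spin":[0,0,0]}';python3 to.py L
python3 - <<'E'
from station import ctrl
import cv2
for n,(x,y) in (("side",(220,130)),):
    im=ctrl.camera(n)[y:y+65,x:x+100,::-1]; cv2.imwrite(f"pics/c_{n}.png",cv2.resize(im,None,fx=7,fy=7,interpolation=cv2.INTER_CUBIC))
E
```

```text
time_s: 11.0
ee_pos: [0.5778, 0.18, 0.0993]
eef_rot: [-3.139, 0.001, 1.815]
force: [-12.5, -7.5, 4.5]
grip_width: 0.0005
time_s: 11.38
ee_pos: [0.5778, 0.18, 0.0993]
eef_rot: [-3.139, 0.001, 1.815]
force: [-11.7, -8.0, 5.3]
grip_width: 0.0007
t 11.38 local mm -43.5 -17.8 z 99.3 spin needed 0.0
F local [-13.24  -4.91   5.25] grip 0.000738554611703306
```

View pics/c_side.png

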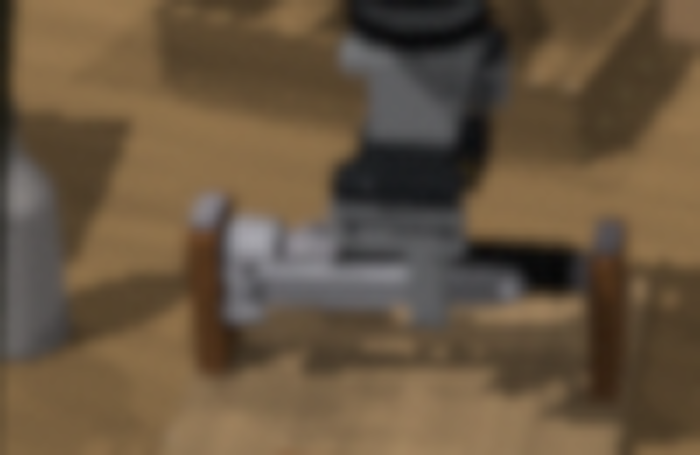

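The lever lies against the grip, with its ball at (508,287) directly in front of it. Now I let it out and go over to the right stand.

```bash
python3 -m creep '{"xyz":[[0,-6,0],[0,-12,0],[0,-15,0],[0,-18,0],[0,-18,0]],"spin":[0,0,0,0,0]}'; python3 -m creep '{"xyz":[[0,-8,0],[0,0,-40],[0,0,-60],[0,0,0]],"spin":[0,0,0,0]}';python3 to.py L; python3 to.py R -120 -17 200;  python3 - <<'E'
from station import ctrl
import cv2
for n,(x,y) in (("side",(220,130)),):
    im=ctrl.camera(n)[y:y+120,x:x+200,::-1]; cv2.imwrite(f"pics/d_{n}.png",cv2.resize(im,None,fx=4,fy=4,interpolation=cv2.INTER_CUBIC))
E
```

```text
time_s: 12.05
ee_pos: [0.5117, 0.1642, 0.0999]
eef_rot: [3.139, -0.0, 1.815]
force: [0.6, -0.1, -1.8]
grip_width: 0.0008
time_s: 12.55
ee_pos: [0.5061, 0.1626, 0.2041]
eef_rot: [3.132, -0.0, 1.815]
force: [0.3, -0.2, 0.5]
grip_width: 0.0007
t 12.55 local mm -117.3 -17.3 z 204.1 spin needed 0.0
F local [ 0.21 -0.21  0.46] grip 0.0006796625737259233
t 12.55 local mm -78.7 356.8 z 204.1 spin needed 0.33
F local [ 0.27 -0.13  0.46] grip 0.0006796625737259233
tool delta mm [-340.2 -160.3    2.6]
```

View pics/d_side.png

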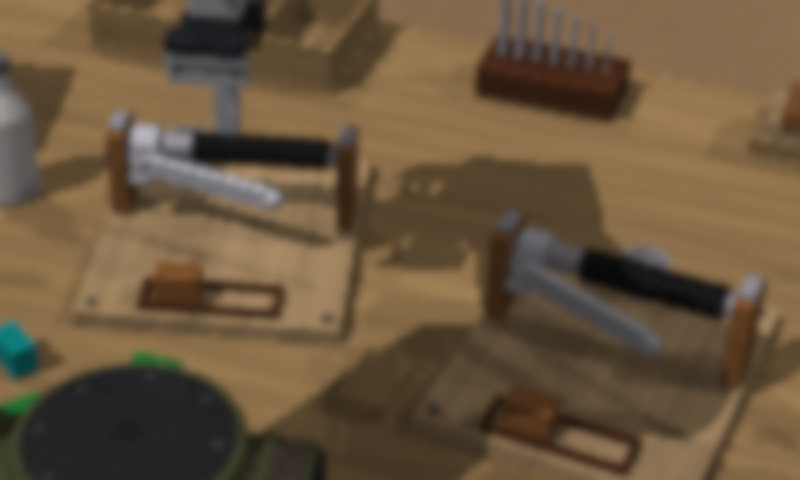

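The left lever has sprung out (ball at 275,197) and both marker blocks are where they started. Turn by 0.33 rad and travel to the right stand at a height of about 200 mm.

```bash
python3 -m creep '{"xyz":[[0,0,0],[0,0,0],[0,0,0]],"spin":[0.165,0.165,0]}'; python3 to.py R -120 -17 200
```

```text
time_s: 12.98
ee_pos: [0.5039, 0.162, 0.1984]
eef_rot: [-3.14, 0.0, 1.486]
force: [-0.1, 0.2, -0.9]
grip_width: 0.0005
t 12.97 local mm -80.8 356.0 z 198.4 spin needed 0.001
F local [-0.16  0.16 -0.87] grip 0.0004675610162921
tool delta mm [-372.9  -39.6   -1.5]
```

```bash
python3 -m creep '{"xyz":[[-46,-6,0],[-47,-6,0],[-47,-5,0],[-47,-5,0],[-47,-5,0]],"spin":[0,0,0,0,0]}'; python3 -m creep '{"xyz":[[-47,-5,0],[-46,-5,0],[-46,-4,0],[0,0,0],[0,0,0]],"spin":[0,0,0,0,0]}'; python3 to.py R -120 -17 99
```

```text
time_s: 13.6
ee_pos: [0.4566, -0.0702, 0.199]
eef_rot: [-3.141, -0.0, 1.49]
force: [0.7, -0.1, -0.2]
grip_width: 0.0004
time_s: 14.22
ee_pos: [0.4312, -0.2057, 0.199]
eef_rot: [-3.141, -0.0, 1.487]
force: [0.0, 0.0, 0.2]
grip_width: 0.0006
t 14.22 local mm -121.7 -16.7 z 199.0 spin needed 0.002
F local [0.03 0.04 0.23] grip 0.0006218358638658256
tool delta mm [ -0.4   1.7 100. ]
```

```bash
python3 -m creep '{"xyz":[[0,0,35],[0,0,35],[0,0,30],[0,0,0]],"spin":[0,0,0,0]}'; python3 to.py R;  python3 -m creep '{"xyz":[[0,10,0],[0,10,0],[0,6,0],[0,5,0],[0,0,0]],"spin":[0,0,0,0,0]}'; python3 to.py R; python3 -m creep '{"xyz":[[0,3,0],[0,3,0],[0,0,0]],"spin":[0,0,0]}'; python3 to.py R
python3 - <<'E'
from station import ctrl
import cv2
for n,(x,y) in (("side",(320,160)),):
    im=ctrl.camera(n)[y:y+100,x:x+120,::-1]; cv2.imwrite(f"pics/e_{n}.png",cv2.resize(im,None,fx=6,fy=6,interpolation=cv2.INTER_CUBIC))
E
```

```text
time_s: 14.72
ee_pos: [0.4306, -0.2046, 0.098]
eef_rot: [-3.138, -0.002, 1.488]
force: [-0.5, 0.2, 0.1]
grip_width: 0.0003
t 14.72 local mm -122.3 -15.6 z 98.0 spin needed 0.003
F local [-0.51  0.19  0.12] grip 0.00028380401068589934
time_s: 15.35
ee_pos: [0.4621, -0.2087, 0.0994]
eef_rot: [-3.141, -0.0, 1.485]
force: [-2.7, 1.7, 1.7]
grip_width: 0.0005
t 15.35 local mm -90.6 -17.0 z 99.4 spin needed 0.0
F local [-2.82  1.43  1.69] grip 0.000522677230792035
time_s: 15.72
ee_pos: [0.4681, -0.2094, 0.0994]
eef_rot: [-3.141, -0.0, 1.485]
force: [-2.5, -1.1, -0.7]
grip_width: 0.0002
t 15.72 local mm -84.6 -17.1 z 99.4 spin needed 0.0
F local [-2.4  -1.32 -0.72] grip 0.00018008677066633395
```

View pics/e_side.png

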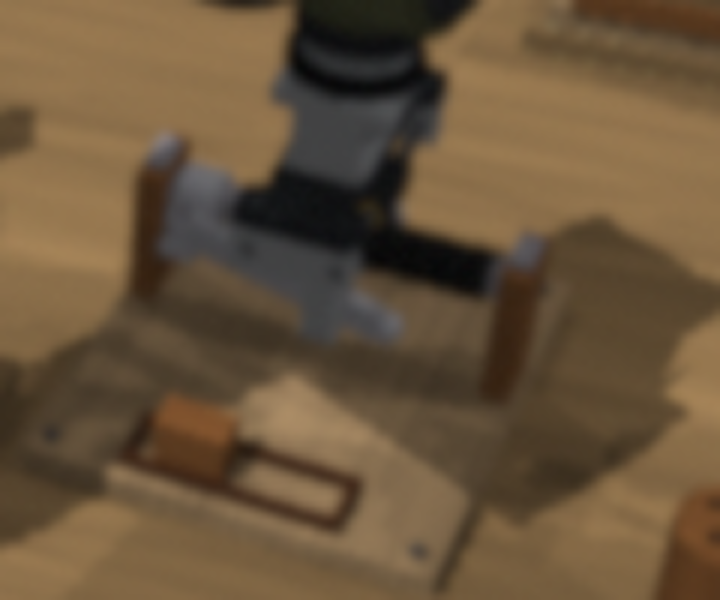

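The fingers (tip at 320,335) are on the right lever (ball at 385,322) and its marker block is undisturbed. Its stop should be near −70, so I creep in.

```bash
python3 -m creep '{"xyz":[[0,3,0],[0,3,0],[0,2,0],[0,0,0]],"spin":[0,0,0,0]}'; python3 to.py R; python3 -m creep '{"xyz":[[0,1,0],[0,1,0],[0,0,0]],"spin":[0,0,0]}'; python3 to.py R;  python3 -m creep '{"xyz":[[0,1,0],[0,0,0]],"spin":[0,0]}'; python3 to.py R;python3 -m creep '{"xyz":[[0,1,0],[0,0,0]],"spin":[0,0]}'; python3 to.py R
```

```text
time_s: 16.27
ee_pos: [0.4761, -0.21, 0.0994]
eef_rot: [3.142, 0.0, 1.485]
force: [-4.0, -1.2, -0.4]
grip_width: 0.0009
t 16.27 local mm -76.5 -17.0 z 99.4 spin needed 0.0
F local [-3.9  -1.5  -0.39] grip 0.0009197005863994701
time_s: 16.65
ee_pos: [0.478, -0.2102, 0.0995]
eef_rot: [3.142, 0.0, 1.485]
force: [-3.7, -1.5, -1.1]
grip_width: 0.0008
t 16.65 local mm -74.6 -17.1 z 99.5 spin needed 0.0
F local [-3.54 -1.84 -1.08] grip 0.0007935484127480258
time_s: 16.9
ee_pos: [0.479, -0.2103, 0.0994]
eef_rot: [-3.142, 0.0, 1.485]
force: [-4.7, -2.5, -0.2]
grip_width: 0.0003
t 16.9 local mm -73.6 -17.1 z 99.4 spin needed 0.0
F local [-4.5  -2.92 -0.19] grip 0.0003322512114858941
time_s: 17.15
ee_pos: [0.48, -0.2103, 0.0994]
eef_rot: [-3.142, 0.0, 1.485]
force: [-4.9, -1.4, -0.1]
grip_width: 0.0008
t 17.15 local mm -72.6 -17.0 z 99.4 spin needed 0.0
F local [-4.79 -1.82 -0.08] grip 0.0007596112763352683
```

```bash
python3 -m creep '{"xyz":[[0,0.7,0],[0,0,0]],"spin":[0,0]}'; python3 to.py R; python3 -m creep '{"xyz":[[0,0.7,0],[0,0,0]],"spin":[0,0]}'; python3 to.py R;  python3 -m creep '{"xyz":[[0,0.6,0],[0,0,0]],"spin":[0,0]}'; python3 to.py R;python3 -m creep '{"xyz":[[0,0.6,0],[0,0,0]],"spin":[0,0]}'; python3 to.py R
```

```text
time_s: 17.4
ee_pos: [0.4807, -0.2104, 0.0994]
eef_rot: [3.142, -0.0, 1.485]
force: [-3.0, -1.8, -0.6]
grip_width: 0.0005
t 17.4 local mm -71.9 -17.0 z 99.4 spin needed 0.0
F local [-2.82 -2.06 -0.6 ] grip 0.0005328469636836745
time_s: 17.65
ee_pos: [0.4814, -0.2105, 0.0995]
eef_rot: [3.142, -0.0, 1.485]
force: [-5.0, -1.7, -0.2]
grip_width: 0.0002
t 17.65 local mm -71.2 -17.0 z 99.5 spin needed 0.0
F local [-4.85 -2.17 -0.18] grip 0.00021290749527420427
time_s: 17.9
ee_pos: [0.4818, -0.2105, 0.0994]
eef_rot: [-3.141, -0.0, 1.485]
force: [-6.5, -2.1, 1.6]
grip_width: 0.0007
t 17.9 local mm -70.8 -17.1 z 99.4 spin needed 0.0
F local [-6.29 -2.67  1.62] grip 0.0006636919965611924
time_s: 18.15
ee_pos: [0.482, -0.2105, 0.0993]
eef_rot: [-3.14, -0.0, 1.485]
force: [-9.5, -1.6, 3.1]
grip_width: 0.0006
t 18.15 local mm -70.6 -17.1 z 99.3 spin needed 0.0
F local [-9.31 -2.37  3.11] grip 0.0005717672519771097
```

The right lever stops hard at −70.6 mm, where a well-set lever should (−70). Hold it for a second, then release.

```bash
python3 -m creep '{"xyz":[[0,0.5,0],[0,0,0],[0,0,0],[0,0,0],[0,0,0]],"spin":[0,0,0,0,0]}'; python3 -m creep '{"xyz":[[0,0,0],[0,0,0],[0,0,0],[0,0,0]],"spin":[0,0,0,0]}';python3 to.py R; python3 -m creep '{"xyz":[[0,-6,0],[0,-10,0],[0,-14,0],[0,-14,0],[0,-6,0]],"spin":[0,0,0,0,0]}'; python3 -m creep '{"xyz":[[0,0,0],[0,0,-40],[0,0,-60],[0,0,0]],"spin":[0,0,0,0]}'; python3 to.py R;  python3 - <<'E'
from station import ctrl
import cv2
for n,(x,y) in (("side",(220,130)),):
    im=ctrl.camera(n)[y:y+120,x:x+200,::-1]; cv2.imwrite(f"pics/f_{n}.png",cv2.resize(im,None,fx=4,fy=4,interpolation=cv2.INTER_CUBIC))
E
```

```text
time_s: 18.77
ee_pos: [0.4822, -0.2106, 0.0993]
eef_rot: [-3.139, -0.0, 1.485]
force: [-11.6, -2.4, 3.7]
grip_width: 0.0005
time_s: 19.27
ee_pos: [0.4822, -0.2106, 0.0993]
eef_rot: [-3.139, -0.0, 1.485]
force: [-12.0, -1.8, 3.9]
grip_width: 0.0007
t 19.27 local mm -70.4 -17.1 z 99.3 spin needed -0.0
F local [-11.77  -2.85   3.89] grip 0.0006806615810817469
time_s: 19.9
ee_pos: [0.4325, -0.2064, 0.0997]
eef_rot: [3.141, 0.0, 1.484]
force: [-0.5, 0.5, 0.3]
grip_width: 0.0008
time_s: 20.4
ee_pos: [0.435, -0.2071, 0.2035]
eef_rot: [3.135, 0.003, 1.485]
force: [0.9, 0.6, -0.1]
grip_width: 0.0006
t 20.4 local mm -117.8 -17.7 z 203.5 spin needed 0.0
F local [ 0.87  0.64 -0.05] grip 0.0005515688618647712
```

View pics/f_side.png

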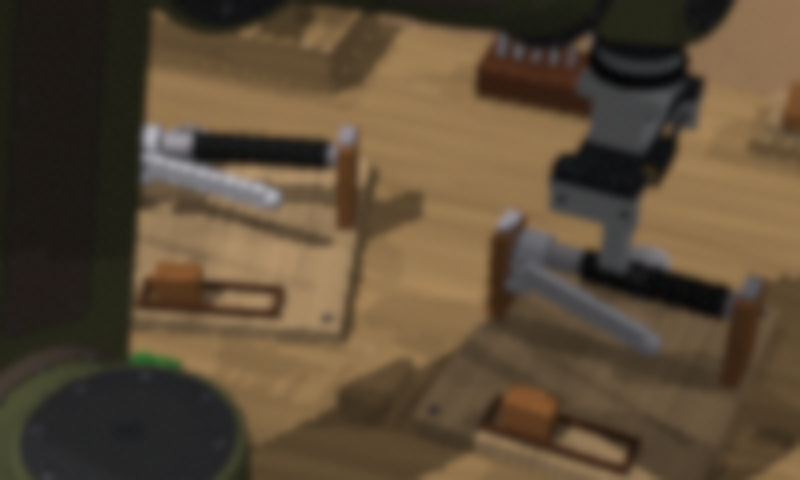

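Both levers are out (balls at 275,197 and 650,340), so left is bad and right is fine. Now to the left stand's marker block.

```bash
python3 -m creep '{"xyz":[[0,0,0],[0,0,0],[0,0,0]],"spin":[-0.165,-0.165,0]}'; python3 to.py L -150 80 200
```

```text
time_s: 20.82
ee_pos: [0.433, -0.2061, 0.1982]
eef_rot: [-3.14, -0.001, 1.814]
force: [-0.9, -0.1, -0.2]
grip_width: 0.0004
t 20.82 local mm -277.3 -357.5 z 198.2 spin needed -0.001
F local [-0.91  0.13 -0.2 ] grip 0.0004022580266031467
tool delta mm [437.6 126.8  -1.4]
```

```bash
python3 -m creep '{"xyz":[[43.8,12.7,0],[43.8,12.7,0],[43.8,12.7,0],[43.8,12.7,0],[43.8,12.7,0]],"spin":[0,0,0,0,0]}'; python3 -m creep '{"xyz":[[43.8,12.7,0],[43.8,12.7,0],[43.8,12.7,0],[43.8,12.7,0],[43.8,12.7,0]],"spin":[0,0,0,0,0]}';  python3 -m creep '{"xyz":[[0,0,0],[0,0,0]],"spin":[0,0]}'; python3 to.py L -150 80 56
```

```text
time_s: 21.45
ee_pos: [0.4417, 0.023, 0.1988]
eef_rot: [-3.141, -0.0, 1.81]
force: [1.5, 0.8, 0.6]
grip_width: 0.0008
time_s: 22.08
ee_pos: [0.4504, 0.251, 0.1986]
eef_rot: [-3.141, 0.0, 1.81]
force: [-0.8, -0.7, 0.1]
grip_width: 0.0006
time_s: 22.32
ee_pos: [0.4505, 0.249, 0.1987]
eef_rot: [-3.14, 0.0, 1.813]
force: [0.3, 0.1, -0.3]
grip_width: 0.0003
t 22.32 local mm -150.4 79.9 z 198.7 spin needed -0.002
F local [ 0.3  -0.02 -0.25] grip 0.00033817748952502457
tool delta mm [1.000e-01 5.000e-01 1.427e+02]
```

```bash
python3 -m creep '{"xyz":[[0,0,40],[0,0,40],[0,0,35],[0,0,27],[0,0,0]],"spin":[0,0,0,0,0]}'; python3 to.py L
python3 - <<'E'
from station import ctrl
import cv2
for n,(x,y) in (("side",(210,150)),):
    im=ctrl.camera(n)[y:y+80,x:x+110,::-1]; cv2.imwrite(f"pics/g_{n}.png",cv2.resize(im,None,fx=7,fy=7,interpolation=cv2.INTER_CUBIC))
E
```

```text
time_s: 22.95
ee_pos: [0.45, 0.248, 0.0561]
eef_rot: [-3.138, 0.001, 1.812]
force: [-0.0, 0.7, 0.4]
grip_width: 0.0006
t 22.95 local mm -151.1 79.1 z 56.1 spin needed -0.003
F local [0.13 0.68 0.42] grip 0.0005516829077163282
```

View pics/g_side.png

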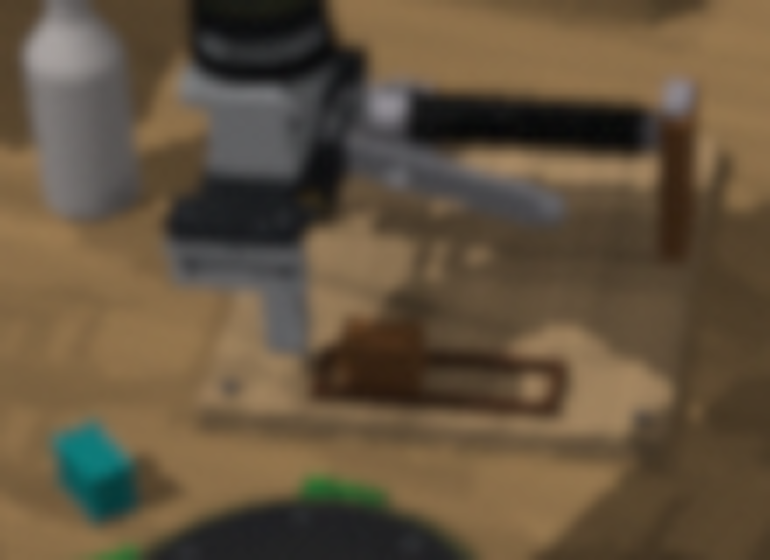

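The fingers (tip at 285,345) stand to the left of the block (345–425, 320–395), above the rails. Pushing along −y (tool −x).

```bash
python3 -m creep '{"xyz":[[-8,0,0],[-8,0,0],[-6,0,0],[-5,0,0],[-6,0,0]],"spin":[0,0,0,0,0]}';  python3 -m creep '{"xyz":[[-7,0,0],[-7,0,0],[-7,0,0],[-7,0,0],[0,0,0]],"spin":[0,0,0,0,0]}'; python3 to.py L -150 -6 56;python3 - <<'E'
from station import ctrl
import cv2
for n,(x,y) in (("side",(210,150)),):
    im=ctrl.camera(n)[y:y+80,x:x+110,::-1]; cv2.imwrite(f"pics/h_{n}.png",cv2.resize(im,None,fx=7,fy=7,interpolation=cv2.INTER_CUBIC))
E
```

```text
time_s: 23.62
ee_pos: [0.4588, 0.2171, 0.0576]
eef_rot: [3.141, -0.0, 1.815]
force: [-0.6, 0.1, 1.7]
grip_width: 0.0005
time_s: 24.25
ee_pos: [0.4655, 0.1897, 0.0574]
eef_rot: [-3.141, 0.0, 1.814]
force: [0.6, 0.8, -0.0]
grip_width: 0.0004
t 24.25 local mm -150.1 18.7 z 57.4 spin needed -0.001
F local [ 0.77  0.65 -0.03] grip 0.00036881399236675855
tool delta mm [-24.7   0.1   1.4]
```

View pics/h_side.png

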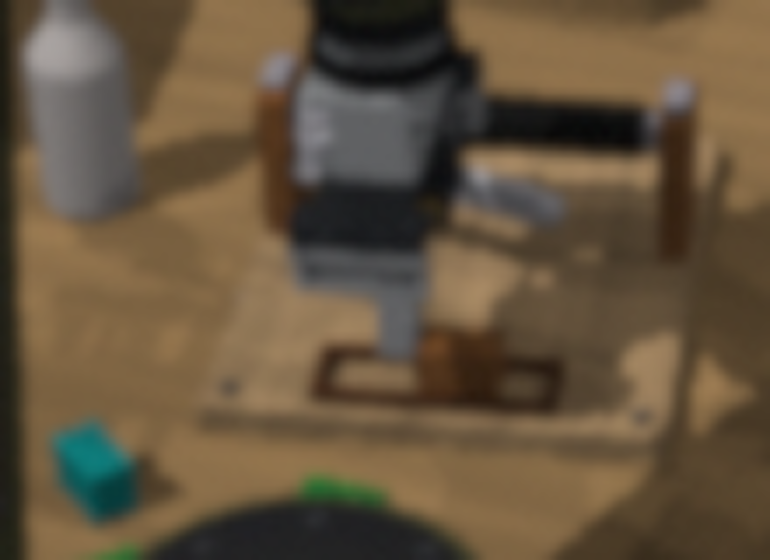

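The block slides properly and stays upright (420–500, 335–400). About 27 mm more, slowing down towards the end.

```bash
python3 -m creep '{"xyz":[[-6,0,0],[-6,0,0],[-5,0,0],[-4,0,0],[0,0,0]],"spin":[0,0,0,0,0]}'; python3 to.py L; python3 -m creep '{"xyz":[[-2,0,0],[-2,0,0],[0,0,0]],"spin":[0,0,0]}'; python3 to.py L -150 -6 56;python3 -m creep '{"xyz":[[-1,0,0],[0,0,0]],"spin":[0,0]}'; python3 to.py L
```

```text
time_s: 24.92
ee_pos: [0.4706, 0.1696, 0.0575]
eef_rot: [3.142, 0.0, 1.814]
force: [0.3, 0.6, 0.6]
grip_width: 0.0007
t 24.93 local mm -150.1 -2.0 z 57.5 spin needed -0.0
F local [0.42 0.48 0.59] grip 0.0006740525124595589
time_s: 25.3
ee_pos: [0.4715, 0.1659, 0.0574]
eef_rot: [3.142, 0.0, 1.815]
force: [0.3, -0.7, 0.7]
grip_width: 0.0003
t 25.3 local mm -150.1 -5.8 z 57.4 spin needed -0.0
F local [ 0.18 -0.72  0.72] grip 0.00025103084712941324
tool delta mm [-0.2  0.1  1.4]
time_s: 25.55
ee_pos: [0.4717, 0.1649, 0.0574]
eef_rot: [-3.142, 0.0, 1.815]
force: [0.0, 0.4, 0.6]
grip_width: 0.0002
t 25.55 local mm -150.1 -6.8 z 57.4 spin needed -0.0
F local [0.11 0.41 0.61] grip 0.00024556361460730523
```

```bash
python3 -m creep '{"xyz":[[-0.8,0,0],[0,0,0]],"spin":[0,0]}'; python3 to.py L; python3 -m creep '{"xyz":[[-0.8,0,0],[0,0,0]],"spin":[0,0]}'; python3 to.py L;python3 -m creep '{"xyz":[[-0.8,0,0],[0,0,0]],"spin":[0,0]}'; python3 to.py L;python3 - <<'E'
from station import ctrl
import cv2
for n,(x,y) in (("side",(210,150)),):
    im=ctrl.camera(n)[y:y+80,x:x+110,::-1]; cv2.imwrite(f"pics/i_{n}.png",cv2.resize(im,None,fx=7,fy=7,interpolation=cv2.INTER_CUBIC))
E
```

```text
time_s: 25.8
ee_pos: [0.4718, 0.1647, 0.0576]
eef_rot: [3.142, -0.001, 1.815]
force: [-2.5, 4.2, 1.2]
grip_width: 0.0005
t 25.8 local mm -150.1 -7.1 z 57.6 spin needed -0.0
F local [-1.36  4.68  1.22] grip 0.00047998471580234104
time_s: 26.05
ee_pos: [0.4719, 0.1644, 0.0578]
eef_rot: [3.141, -0.002, 1.815]
force: [-4.5, 9.5, 4.4]
grip_width: 0.0008
t 26.05 local mm -150.1 -7.3 z 57.8 spin needed -0.0
F local [-2.1  10.29  4.37] grip 0.0007988968537631216
time_s: 26.3
ee_pos: [0.472, 0.1643, 0.058]
eef_rot: [3.141, -0.003, 1.815]
force: [-6.1, 14.4, 7.9]
grip_width: 0.0003
t 26.3 local mm -150.0 -7.5 z 58.0 spin needed 0.0
F local [-2.45 15.49  7.88] grip 0.0002547965119161264
```

View pics/i_side.png

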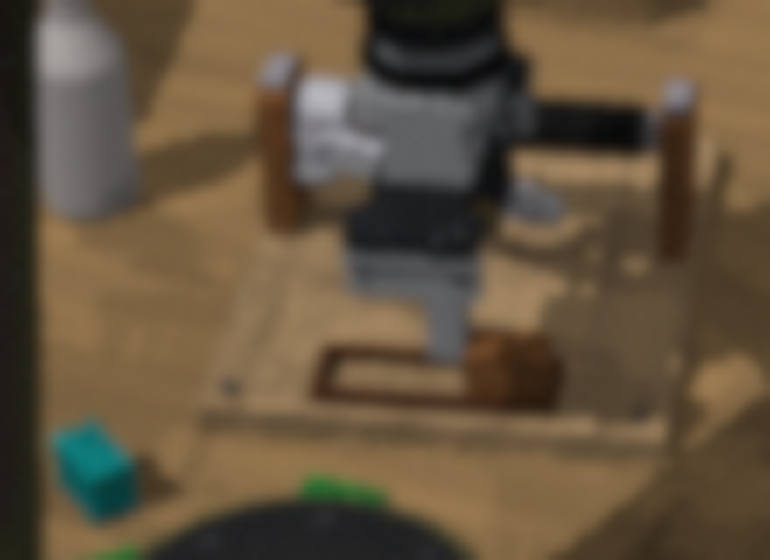

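The block is against the right end wall (right edge at 560, end wall at about 562), and the force rise confirms it. I back off along +y, then go up.

```bash
python3 -m creep '{"xyz":[[3,0,0],[6,0,0],[12,0,0],[12,0,0],[0,0,0]],"spin":[0,0,0,0,0]}'; python3 -m creep '{"xyz":[[0,0,-40],[0,0,-50],[0,0,-50],[0,0,0]],"spin":[0,0,0,0]}'; python3 -m creep '{"xyz":[[40,-40,0],[40,-40,0],[40,-40,0],[40,-30,0],[0,0,0]],"spin":[0,0,0,0,0]}'; python3 -m creep '{"xyz":[[0,0,0],[0,0,0]],"spin":[0,0]}'; python3 to.py L
python3 - <<'E'
from station import ctrl
import cv2
for n,(x,y) in (("side",(200,130)),("top",(200,100))):
    im=ctrl.camera(n)[y:y+150,x:x+260,::-1]; cv2.imwrite(f"pics/j_{n}.png",cv2.resize(im,None,fx=3,fy=3,interpolation=cv2.INTER_CUBIC))
E
```

```text
time_s: 26.98
ee_pos: [0.464, 0.1956, 0.0574]
eef_rot: [-3.142, 0.0, 1.816]
force: [0.0, -0.4, -0.1]
grip_width: 0.0006
time_s: 27.48
ee_pos: [0.4656, 0.195, 0.2009]
eef_rot: [3.135, -0.0, 1.815]
force: [-0.5, -0.8, -0.8]
grip_width: 0.0005
time_s: 28.1
ee_pos: [0.278, 0.3147, 0.1966]
eef_rot: [-3.14, 0.0, 1.819]
force: [0.7, -0.0, 0.8]
grip_width: 0.0002
time_s: 28.35
ee_pos: [0.2808, 0.3131, 0.197]
eef_rot: [-3.141, 0.0, 1.813]
force: [-0.2, -0.4, -0.5]
grip_width: 0.0004
t 28.35 local mm -299.5 183.0 z 197.0 spin needed -0.002
F local [-0.32 -0.38 -0.51] grip 0.0004292957105355694
```

View pics/j_side.png

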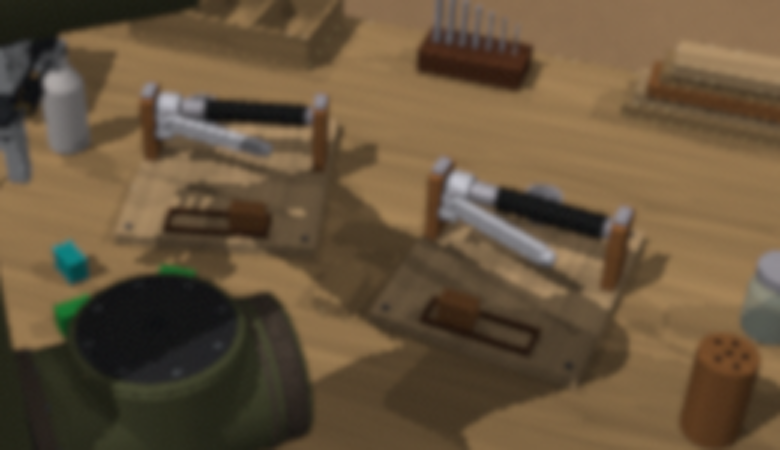

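View pics/j_top.png

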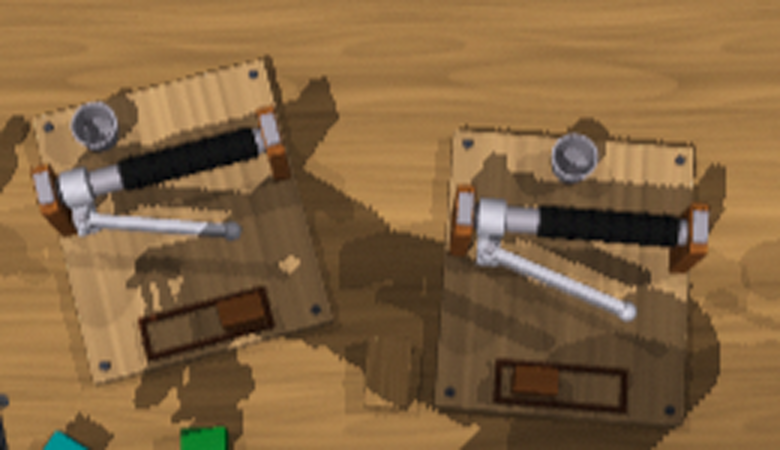

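The left block stands at the right end of its groove (top view 242,309). The right block is unmoved (535,380), both levers are out, tins and offcut are in place, and the robot is clear. Handing in.

```bash
python3 -c "
from station import ctrl
print(ctrl.hand_in())"
```

```text
the job is handed in; nothing more can be done
None
```

I checked both brake levers, and the left-hand one is bad. I pushed the left stand's marker block to the right-hand end of its groove, backed off and handed in at about 28.5 s.

- **Left lever (bad):** it came right in onto the grip, stopping with the tool at −43.5 mm in the bar's frame (about −43 expected for a bad lever). I held it about 1 s at about 14 N, and it sprang back out.
- **Right lever (fine):** it stopped well short, with the tool at −70.4 mm (about −70 expected for a well-set lever). I held it about 1 s at about 12 N, and it sprang back out.
- **Marker block:** I slid the left block until it met the end wall, where the force rose to about 16 N before I backed off.

The last pictures show both levers out, the left block upright at the right end, and the right block where it started. The tins and the offcut are in place and the robot is clear. The glue bottle, jar and log looked undisturbed in the side view, though I did not measure them. The screwdriver was outside the last pictures; the arm stayed high on that side. No check failed or disagreed, but `hand_in` reports no verdict.

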